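# Make the board holder ready

## Task

The parts tray has been left lying across the board holder: pick it up by its handle, tip the three leftover terminal blocks off it into the blue bin (do not pick them out with the gripper) and set the empty tray down flat on the bench. Then take the yellow tab of the holder's spring-return jaw, pull the jaw out until its black pointer is in line with the red marker on the scale, and finish while still holding it there, so that I can drop the next LED board in. Leave the multimeter, the LED power supply and the solder spool where they are.

Things in the scene. Friction and masses are not known exactly. Their poses are not given: they have to be found in the camera images.
- holder: board holder screwed to the bench: two steel rods along its y, 90 mm apart, tops 40 mm above the bench. Origin on the bench, midway between the jaws at rest. Fixed jaw at y +55 to +79 mm (62 mm high), spring jaw on the -y side, end foot at y -209 to -229 (50 mm high), fixing feet y +102 to -250; all x -75 to +75. White scale at x +80 to +104, y -45 to -217, 40 mm high. Yaw within 0.2 rad of 0
- jaw: spring-return jaw, aluminium block 150 x 24 mm, 20 to 62 mm above the bench, yellow tab on top. Axes as the holder's; origin at bench level, middle of its gripping face (holder y -55 mm at rest). Pulled along the holder's -y, at most 105 mm; springs push it back with about 4 N at rest, 0.7 N more per 10 mm; let go, it returns
- pull_tab (a point): centre of the yellow pull tab, an upright plate 12 mm thick (along holder y, the way it is pulled), 40 mm wide (along holder x) and 34 mm high (62 to 96 mm above the bench); this point is 79 mm above the bench
- jaw_pointer (a point): tip of the black pointer, 3 mm wide, that sticks out of the jaw's +x end over the white scale; it moves with the jaw, flush with its gripping face (12 mm to the +y side of the tab's centre)
- marker: red marker clip, 10 mm wide along the scale, fixed on the outer (+x) edge of the scale, up to 48 mm above the bench. Axes as the holder's; origin level with its middle, so the pointer is in line when pointer and marker have the same holder y. It is set at random 45 to 95 mm out from the pointer's rest place
- tray: orange plastic parts tray, loose, about 130 g: floor 124 x 80 mm, 3 mm thick, walls 20 mm high on three sides, the -x end open for tipping, a handle at the +x end. Origin under the middle of the floor, z up. It starts level on the holder's rods between the jaws, its axes within 0.1 rad of the holder's. Bench free to put it on: x 0.34 to 0.58, y -0.50 to -0.29 m
- tray_handle (a point): grasp point in the middle of the tray's handle, a level orange bar along the tray's x axis, 74 mm long, 14 mm wide, 16 mm high (22 to 38 mm above the tray's underside): 100 mm to +x of the tray's origin, 30 mm above its underside
- tray_lip (a point): middle of the tray's open edge, on the floor's upper face: 62 mm to -x of the tray's origin. Pieces slide off over it; the blocks start to slide at about 26 to 37 degrees of tilt
- block1: white ceramic terminal block with brass screws, 22 x 34 x 18 mm, about 30 g, lying in the tray; origin at the centre of its underside
- block2: second such block
- block3: third such block
- bin: blue open-topped stacking bin, loose, 0.4 kg, empty, 200 mm (its x) x 150 mm (its y), walls 4 mm; back (-x, facing the robot) and sides 80 mm high, front lip (+x) 45 mm high, the sides stepping down to 45 mm over the last 70 mm. Origin at the centre of its underside. It stands left (+y) of the holder
- meter: red multimeter lying beyond the holder, 75 x 150 x 40 mm (52 mm high at the dial), origin at the centre of its underside; bystander
- psu: grey aluminium LED power supply, a brick 60 x 170 x 38 mm with a black cable gland on each end (205 mm over the glands, along its y), lying to the right of the holder beyond the free bench; origin at the centre of its underside; bystander
- spool: green solder spool standing on end, 54 mm across, 52 mm high, beyond the holder on the left, origin at the centre of its underside; bystander

How it is judged:
On the way, in this order (a step that is already met when the one before it is completed fails the run):
1. the tray is held over the bin and tipped by more than 20 degrees (angle between tray's own z axis and vertical above 0.35 rad and horizontal distance between tray_lip and bin below 0.12 m and contact force between the fingers and tray above 0.5 N), for 0.02 s.
2. all three terminal blocks lie in the bin (x of block1 in the frame of bin between -0.097 and 0.097 m and y of block1 in the frame of bin between -0.072 and 0.072 m and z of block1 in the frame of bin between -0.005 and 0.06 m and linear speed of each of block1, block2, block3 below 0.1 m/s and x of block2 in the frame of bin between -0.097 and 0.097 m and y of block2 in the frame of bin between -0.072 and 0.072 m and z of block2 in the frame of bin between -0.005 and 0.06 m and x of block3 in the frame of bin between -0.097 and 0.097 m and y of block3 in the frame of bin between -0.072 and 0.072 m and z of block3 in the frame of bin between -0.005 and 0.06 m), for 0.2 s.
3. the empty tray stands flat on the bench, let go (height (world z) of tray below 0.005 m and angle between tray's own z axis and vertical below 0.08 rad and contact force between the fingers and tray below 0.1 N and linear speed of tray below 0.05 m/s), for 0.2 s.
4. the jaw is pulled out with its pointer at the red marker (y of jaw_pointer in the frame of marker between -0.005 and 0.005 m and linear speed of jaw below 0.02 m/s and contact force between the fingers and jaw above 2 N), for 0.3 s.
At the end, for the whole second after the job is handed in: The spring jaw is held by the gripper (more than 2 N between fingers and jaw) with its pointer within 5 mm of the middle of the red marker, at rest; the three blocks lie in the upright bin; the empty tray stands flat on the bench, released and not propping the jaw (all of step 2 and all of step 3 and all of step 4 and contact force between jaw and tray below 0.2 N and angle between bin's own z axis and vertical below 0.1 rad); the arm keeps its last pose, push and grip.
It fails at once if a terminal block is gripped or pushed with the fingers (more than 2 N) (contact force between the fingers and block1 above 2 N or contact force between the fingers and block2 above 2 N or contact force between the fingers and block3 above 2 N).
It fails at once if the tray is dropped (falling free faster than 0.8 m/s) (contact force between the fingers and tray below 0.05 N and linear speed of tray above 0.8 m/s).
It fails at once if the multimeter, the power supply or the spool is moved more than 25 mm (distance of any of meter, psu, spool from where it was at the start of the episode above 0.025 m).
It also fails if it takes over 67 s, if anything falls off the work surface, if the arm or the gripper's body presses on something with over 40 N, if the wrist force passes 120 N, or if a joint passes its speed limit or range.

## Robot

A 6-joint arm with a two-finger parallel gripper is mounted at the origin on the work surface. World frame = base frame: x ahead of the robot, y to its left, z up, the work surface at z = 0. Lengths are in m, angles in rad, forces in N, time in s.
With the tool pointing down it reaches from about 0.375 to 0.9 m from the base axis. Payload 3.1 kg.
Tool frame: the origin (TCP) lies midway between the tips of the shut fingers; the grasp point (between the pads) lies 19 mm behind it; z points along the fingers, y is the line along which they close (so a half turn about z gives the same grasp; the last joint's range is limited). The gripper opens to 87 mm and grips with 3 to 60 N. Pads are 19 mm wide; open, the fingers measure 117 mm over their backs; the gripper's body (75 mm by 190 mm) begins 51 mm behind the grasp point.
Start: joints at [-1.429, 0.527, 1.433, -0, 1.181, -0.178], TCP at [0.197, -0.593, 0.223] pointing down, gripper open.
Joint ranges: [-3.08, 3.08], [-0.75, 2.2], [0.22, 2.44], [-1.43, 4.57], [0, 2.65], [-2.85, 2.85]. Speed limits (rad/s): [2.79, 2.79, 3.14, 3.14, 3.14, 3.14].

## Interface

Orientations are given as a unit quaternion [x, y, z, w].
In Python, from rig import get_obs, cams, job gives the robot as it stands.
- The arm moves only by the tool servo_tool, never from a script. Its argument "moves" is text: rows parted by semicolons, each of 5 numbers parted by spaces: the shift along the tool's x, y, z in m, then the turn about the tool's z in degrees, then the finger opening in m, from 0 to 0.087. In form: dx dy dz spin claw; .... A call has 1 to 10 rows; each row is the pose to reach, as a shift and turn from the pose commanded when the call began, along the tool's axes at that moment; what a row does not reach only later rows make up. A row lasts 1/12 s, in which the tool goes at most 41.7 mm and 7.16 degrees, less where a joint would pass 70% of its speed; a pose out of reach is approached as far as the arm can. A call with a gripper value outside its range is refused whole. The fingers move at their own pace and stop on an object; "grip_force" is the grip in N (left out, the last holds). Time passes only in rows, so rows that repeat a pose let the fingers close. It gives the time, the measured TCP pose, the force, the opening and the grip force at its end, in the units of the state.
- get_obs(): the state, without advancing time (a new reading comes with each control period).
- cams.camera(name): name is "scene" or "top" or "wrist"; returns the picture (420x560x3 uint8, blue, green, red); there is no depth.
- cams.camera_model(name): a dict with "fx", "fy", "cx", "cy" (pixels), "R" (3x3) and "t" (3): a world point X has camera coordinates R X + t. Camera axes: x right, y down, z forward; pixel columns grow to the right and rows downward; lengths in m; the calibration is good to about 2 mm. A picture is of the moment at which its call begins: read the wrist's pose just before it. camera_model takes no time and is no camera call; for the wrist camera it gives the pose at the moment of the call.
- job.hand_in(): hands the job in; it is judged then, once.
The state is a dict: "time": time; "q": joint angles; "joint_velocities": joint speeds; "joint_torque": joint torques, N m; "position": TCP position; "tool_rot": TCP orientation; "ft_force": force on the tool from outside, world axes, zero at the start; "moment": the same for the moment, N m; "grip_width": finger opening in m; "grip_force": force on a finger pad.
Only numpy, scipy, OpenCV 4.12 (cv2) and the standard library are available. Lean on these libraries where they do the work, as an engineer would, in place of code of your own. Each camera call takes 0.05 s, during which the arm holds its last target. There are 200 camera calls.

## Working session

There is one attempt and no reset: what is moved stays moved. The work goes in short steps, Python scripts to look and compute and a tool call to move; the robot and the scene stay as the last step left them, time stands still between calls to the robot, and variables do not carry over. Pictures are saved under pics/ and viewed, at most 10 in all, crops included, and the job is handed in when it is done.

Besides the shell and the picture viewer there is one more tool, called after "Emit:" as name(argument=value, ...) on one line, values as JSON. servo_tool: Moves the arm, as the interface text tells. Its arguments: {"type":"object","properties":{"moves":{"type":"string"},"grip_force":{"type":"number"}},"required":["moves"]}

```bash
mkdir -p pics; ls; python3 - <<'E'
from rig import get_obs,cams
import cv2,numpy as np
o=get_obs();print(o)
for n in("scene","top","wrist"):
    m=cams.camera_model(n);print(n,m['fx'],m['cx'],m['cy'],np.round(m['R'],3).tolist(),np.round(m['t'],3).tolist())
a=[cams.camera(n) for n in("scene","top")]
for n,i in zip(("scene","top"),a): cv2.imwrite(f'pics/{n}0.png',cv2.resize(i,None,fx=1.4,fy=1.4)); np.save(f'{n}0.npy',i)
E
```

```text
pics
{'time': 0.0, 'q': array([-1.42947692e+00,  5.28493684e-01,  1.43393705e+00, -1.73336915e-05,
        1.18142080e+00, -1.78491948e-01]), 'joint_velocities': array([ 1.37986628e-03,  9.86782317e-04, -7.96423551e-05, -4.73558509e-04,
       -1.22581205e-03,  1.13456732e-04]), 'joint_torque': array([-2.14594074e-03, -4.40047181e+01, -1.76589561e+01,  6.31670561e-02,
        5.82822226e-02, -1.67311655e-04]), 'position': array([ 0.19641105, -0.5925327 ,  0.22154371]), 'tool_rot': array([ 9.87241151e-01,  1.59228245e-01,  1.29778174e-05, -1.12939091e-03]), 'ft_force': array([ 0.05930531, -0.39493938,  0.45104819]), 'moment': array([-0.07704271, -0.00668911, -0.00863562]), 'grip_force': 0.0, 'grip_width': 0.08696711022262033}
scene 436.15268975589 282.9921217459664 213.1429470251534 [[-0.904, 0.426, 0.018], [0.334, 0.732, -0.594], [-0.266, -0.531, -0.805]] [0.581, -0.127, 1.226]
top 431.9443940016474 275.80082029937785 205.08953368679133 [[-0.028, -0.999, 0.023], [-0.982, 0.023, -0.185], [0.185, -0.027, -0.982]] [-0.028, 0.619, 1.032]
wrist 299.3809597362191 280.12260080372425 211.82915561442897 [[0.315, -0.949, -0.002], [-0.908, -0.302, 0.291], [-0.277, -0.09, -0.957]] [-0.623, -0.036, 0.391]
```

View pics/top0.png

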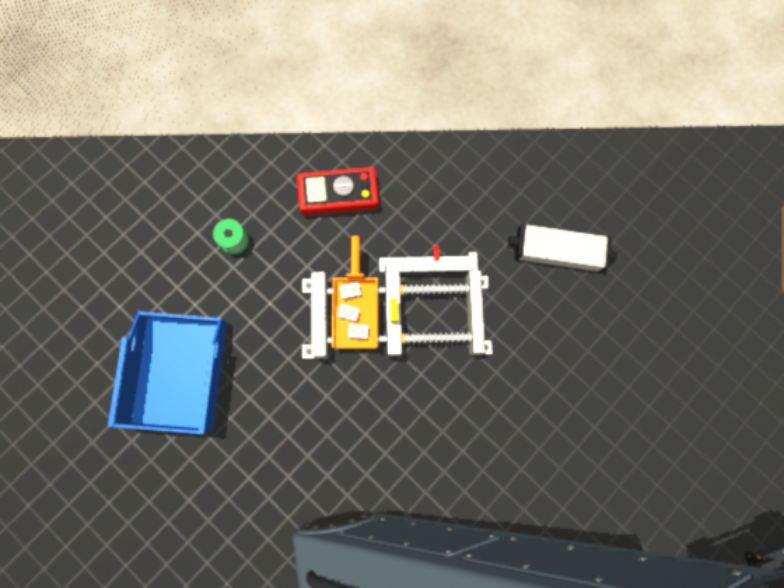

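View pics/scene0.png

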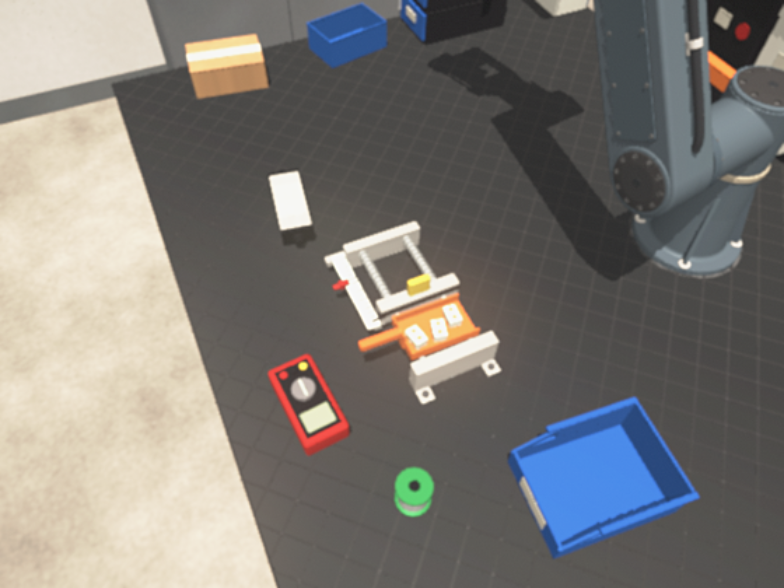

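The top view shows the tray across the holder: the handle is at about (355,250) and the blocks are in the tray. The tab is at (394,310), the marker at (436,252) and the bin spans about (110–225, 312–432). The scene view confirms that the bin's low lip faces away from the robot.

```bash
cat > h.py <<'E'
import numpy as np,cv2
from rig import get_obs,cams
from scipy.spatial.transform import Rotation as Ro
def ray(m,u,v,z):
    R=np.array(m['R']);t=np.array(m['t']);C=-R.T@t
    d=np.stack([(np.asarray(u,float)-m['cx'])/m['fx'],(np.asarray(v,float)-m['cy'])/m['fy'],np.ones_like(np.asarray(u,float))],-1)@R
    return C+d*((z-C[2])/d[...,2])[...,None]
def proj(m,P):
    c=np.array(m['R'])@np.asarray(P)+np.array(m['t']);return c[:2]/c[2]*[m['fx'],m['fy']]+[m['cx'],m['cy']]
def mask(im,lo,hi,big=True):
    k=cv2.inRange(cv2.cvtColor(im,cv2.COLOR_BGR2HSV),np.array(lo),np.array(hi))
    n,l,s,c=cv2.connectedComponentsWithStats(k)
    return [(l==i) for i in np.argsort(-s[1:,4])+1][:4] if n>1 else []
def totool(P,o=None):
    o=o or get_obs();return Ro.from_quat(o['tool_rot']).inv().apply(np.asarray(P)-o['position'])
def line(p):
    vx,vy,x,y=cv2.fitLine(np.float32(p),cv2.DIST_L2,0,.01,.01).ravel();return np.array([vx,vy]),np.array([x,y])
E
python3 - <<'E'
from h import *
im=np.load('top0.npy');m=cams.camera_model('top')
def show(n,lo,hi,z):
    for k in mask(im,lo,hi)[:2]:
        v,u=np.nonzero(k);p=ray(m,u,v,z)[:,:2];r=cv2.minAreaRect(np.float32(p))
        print(n,k.sum(),'uv',u.mean().round(),v.mean().round(),'xy',p.mean(0).round(4),'rect',np.round(r[0],3),np.round(r[1],3),round(r[2],1),np.round(cv2.boxPoints(r),3).tolist())
show('yellow',(24,120,120),(34,255,255),.096)
show('red',(0,150,90),(5,255,255),.048)
show('blue',(95,120,60),(125,255,255),.08)
show('green',(45,100,60),(85,255,255),.052)
for k in mask(im,(8,150,120),(20,255,255))[:1]:
    v,u=np.nonzero(k); print('orange',k.sum(),u.min(),u.max(),v.min(),v.max())
    # handle: rows with narrow width
    pts=[];
    for r in range(v.min(),v.max()+1):
        c=u[v==r]; 
        if 3<=len(c)<=12: pts.append((c.mean(),r))
    pts=np.array(pts);p=ray(m,pts[:,0],pts[:,1],.078)[:,:2];d,c=line(p);print('handle',p[0],p[-1],d,len(p))
E
```

```text
yellow 641 uv 257.0 226.0 xy [0.5606 0.0028] rect [0.565 0.009] [0.065 0.105] 88.6 [[0.5120000243186951, -0.02199999988079071], [0.6159999966621399, -0.024000000208616257], [0.6179999709129333, 0.04100000113248825], [0.5130000114440918, 0.0430000014603138]]
yellow 79 uv 281.0 221.0 xy [ 0.5705 -0.0546] rect [ 0.571 -0.055] [0.01  0.039] 88.3 [[0.5519999861717224, -0.05900000035762787], [0.5910000205039978, -0.05999999865889549], [0.5910000205039978, -0.05000000074505806], [0.5519999861717224, -0.04899999871850014]]
red 815 uv 242.0 138.0 xy [0.7998 0.0394] rect [0.806 0.042] [0.084 0.15 ] 4.2 [[0.7590000033378601, 0.11400000005960464], [0.7699999809265137, -0.035999998450279236], [0.8539999723434448, -0.028999999165534973], [0.8429999947547913, 0.11999999731779099]]
red 45 uv 311.0 180.0 xy [ 0.6847 -0.1373] rect [ 0.684 -0.137] [0.01  0.027] 87.6 [[0.6700000166893005, -0.1420000046491623], [0.6970000267028809, -0.14300000667572021], [0.6970000267028809, -0.13300000131130219], [0.6710000038146973, -0.13099999725818634]]
blue 6124 uv 120.0 267.0 xy [0.4733 0.3319] rect [0.477 0.333] [0.177 0.201] 83.8 [[0.36800000071525574, 0.25600001215934753], [0.5680000185966492, 0.23399999737739563], [0.5870000123977661, 0.4099999964237213], [0.3869999945163727, 0.4320000112056732]]
green 420 uv 164.0 168.0 xy [0.7229 0.2399] rect [0.721 0.238] [0.072 0.054] 44.0 [[0.6769999861717224, 0.2329999953508377], [0.7139999866485596, 0.1940000057220459], [0.765999972820282, 0.24400000274181366], [0.7279999852180481, 0.28299999237060547]]
orange 443 236 269 168 248
handle [0.71042592 0.0098272 ] [0.51233275 0.02986745] [ 0.97093767 -0.23933257] 58
```

```bash
python3 - <<'E'
from h import *
im=np.load('top0.npy');m=cams.camera_model('top')
h=mask(im,(8,130,100),(34,255,255))[0];v,u=np.nonzero(h)
pts=np.array([(u[v==r].mean(),r) for r in range(v.min()+1,v.max()+1) if (v==r).sum()<=9]);pts=pts[pts[:,1]<v.min()+26]
p=ray(m,pts[:,0],pts[:,1],.078)[:,:2];d,c=line(p);print('handle',p[0],p[-1],np.degrees(np.arctan2(d[1],d[0])),c)
B=[ray(m,a/1.4,b/1.4,z).round(3) for a,b,z in((110,427,.08),(207,433,.08),(223,318,.045),(137,313,.045))];print('bin',B)
# tool needs
o=get_obs();R=Ro.from_quat(o['tool_rot']).as_matrix();print('toolaxes',R.round(3).tolist())
# jaw long edges: bright comp below tab
g=cv2.cvtColor(im,cv2.COLOR_BGR2HSV);w=(g[...,1]<60)&(g[...,2]>150)
rows=[];
for r in range(195,245):
    c=[x for x in range(272,290) if w[r,x]]
    if len(c)>3: rows.append((np.mean(c),r))
rows=np.array(rows);q=ray(m,rows[:,0],rows[:,1],.062)[:,:2];d2,c2=line(q);print('jaw',np.degrees(np.arctan2(d2[1],d2[0])),c2)
E
```

```text
handle [0.70782622 0.00987407] [0.64614551 0.01222877] -1.5171031 [0.6768928  0.01158055]
bin [array([0.386, 0.426, 0.08 ]), array([0.372, 0.264, 0.08 ]), array([0.571, 0.25 , 0.045]), array([0.584, 0.404, 0.045])]
toolaxes [[0.949, 0.314, -0.0], [0.314, -0.949, 0.002], [0.0, -0.002, -1.0]]
jaw -1.159072 [ 0.58140516 -0.05365508]
```

Emit:
servo_tool(moves="0.64 -0.424 0 19.8 0.04;0.64 -0.424 0 19.8 0.04;0.64 -0.424 0 19.8 0.04;0.64 -0.424 0 19.8 0.04;0.64 -0.424 0 19.8 0.04;0.64 -0.424 0 19.8 0.04;0.64 -0.424 0 19.8 0.04;0.64 -0.424 0 19.8 0.04;0.64 -0.424 0 19.8 0.04;0.64 -0.424 0 19.8 0.04")

```text
time: 0.93
position: [0.4546, -0.2636, 0.2223]
tool_rot: [1.0, -0.013, -0.0, -0.0]
ft_force: [0.8, -0.2, 0.6]
grip_width: 0.0408
grip_force: 0.0
```

Emit:
servo_tool(moves="0.209 -0.281 0.03 0 0.04;0.209 -0.281 0.03 0 0.04;0.209 -0.281 0.03 0 0.04;0.209 -0.281 0.03 0 0.04;0.209 -0.281 0.03 0 0.04;0.209 -0.281 0.03 0 0.04;0.209 -0.281 0.03 0 0.04;0.209 -0.281 0.03 0 0.04;0.209 -0.281 0.03 0 0.04;0.209 -0.281 0.03 0 0.04")

```text
time: 1.77
position: [0.6718, 0.0143, 0.1913]
tool_rot: [1.0, -0.01, 0.0, -0.001]
ft_force: [-0.5, -0.8, 0.1]
grip_width: 0.04
grip_force: 0.0
```

```bash
python3 - <<'E'
from h import *
o=get_obs();m=cams.camera_model('wrist');im=cams.camera('wrist');np.save('w1.npy',im);cv2.imwrite('pics/w1.png',im)
print(o['position'],o['tool_rot'],proj(m,[.671,.0115,.078]),proj(m,o['position']))
h=mask(im,(8,130,100),(23,255,255))
for k in h[:2]:
    v,u=np.nonzero(k);print(k.sum(),u.min(),u.max(),v.min(),v.max())
E
```

```text
[0.67184429 0.0142581  0.19125752] [ 9.99945966e-01 -1.03683289e-02  2.38406783e-04 -7.11846299e-04] [283.50868728 208.33361135] [280.61341467 260.41091996]
5093 162 487 336 355
3977 245 321 165 285
```

View pics/w1.png

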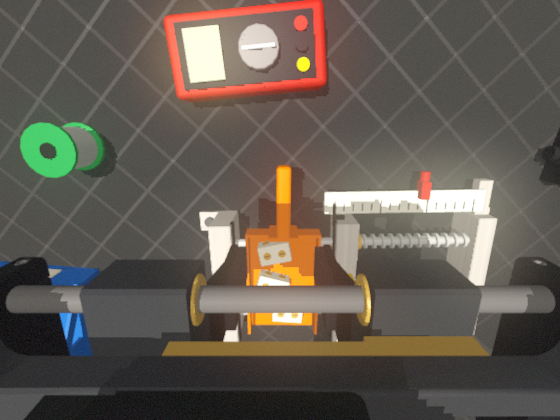

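The wrist view shows the handle at column 284, from row 167 to row 230, centred where predicted. The marker is at about (425,192) and the black pointer is near (335,205).

```bash
python3 - <<'E'
from h import *
im=np.load('w1.npy');m=cams.camera_model('wrist')
k=mask(im,(8,130,100),(23,255,255))[1];v,u=np.nonzero(k)
L=[(u[v==r].mean(),r) for r in range(168,205)];L=np.array(L);p=ray(m,L[:,0],L[:,1],.078)[:,:2];d,c=line(p)
print('end',p[0],'dir',np.degrees(np.arctan(d[1]/d[0])))
e=p[0];di=d*np.sign(d[0]);g=e-.037*di;print('grasp',g,'tool',totool([*g,.051]))
for k in mask(im,(0,150,90),(6,255,255))[1:4]+mask(im,(172,150,90),(180,255,255))[:3]:
    v,u=np.nonzero(k);print('red',k.sum(),u.mean(),v.mean(),ray(m,u.mean(),v.mean(),.048))
cv2.imwrite('pics/w1c.png',cv2.resize(im[165:255,310:500],None,fx=4,fy=4,interpolation=cv2.INTER_CUBIC))
E
```

```text
end [0.70784651 0.00843624] dir -1.6583108
grasp [0.67086201 0.00950698] tool [0.00082639 0.00250512 0.14033787]
red 196 425.5204081632653 185.1530612244898 [ 0.68230689 -0.13875277  0.048     ]
red 172 300.3255813953488 22.8546511627907 [ 0.8326335  -0.00915419  0.048     ]
```

View pics/w1c.png

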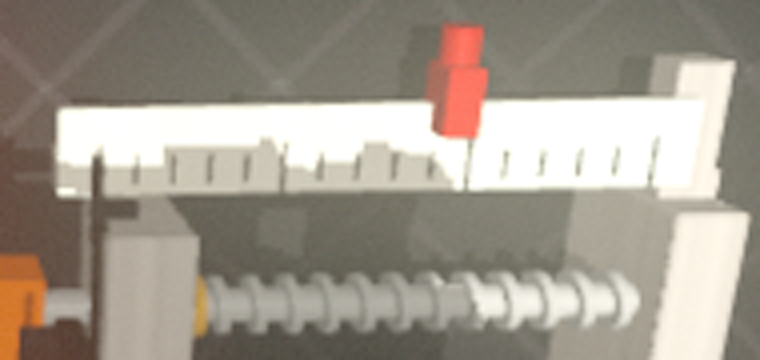

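Emit:
servo_tool(moves="0.001 0.0025 0.04 0.4 0.04;0.001 0.0025 0.08 0.4 0.04;0.001 0.0025 0.115 0.4 0.04;0.001 0.0025 0.14 0.4 0.04;0.001 0.0025 0.14 0.4 0.04;0.001 0.0025 0.14 0.4 0.0;0.001 0.0025 0.14 0.4 0.0;0.001 0.0025 0.14 0.4 0.0;0.001 0.0025 0.14 0.4 0.0;0.001 0.0025 0.14 0.4 0.0", grip_force=60)

```text
time: 2.65
position: [0.6724, 0.0073, 0.0548]
tool_rot: [1.0, -0.016, 0.002, 0.0]
ft_force: [0.0, 1.3, 0.3]
grip_width: 0.0144
grip_force: 0.3
```

Emit:
servo_tool(moves="0 0 -0.01 0 0;0 0 -0.02 0 0;0 0 -0.03 0 0;0 0 -0.04 0 0;0 0 -0.05 0 0;0 0 -0.06 0 0;0 0 -0.06 0 0")

```text
time: 3.23
position: [0.6728, 0.0072, 0.1157]
tool_rot: [1.0, -0.016, 0.003, 0.0]
ft_force: [0.1, 0.1, -1.4]
grip_width: 0.0135
grip_force: 59.8
```

```bash
python3 - <<'E'
from h import *
cv2.imwrite('pics/s2.png',cv2.resize(cams.camera('scene')[150:330,220:420],None,fx=3,fy=3))
o=get_obs();print(o['ft_force'],o['grip_width'],o['moment'])
E
```

```text
[ 0.60829535  0.67663207 -1.96918181] 0.013105980679244685 [-0.0004982  -0.13358975 -0.02431832]
```

View pics/s2.png

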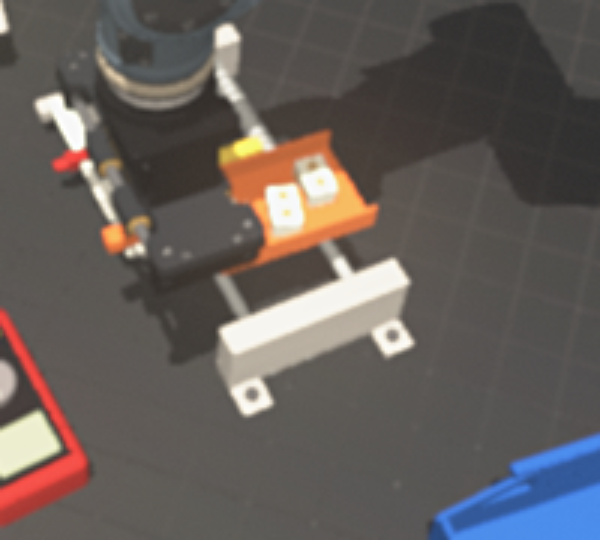

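The tray is lifted level with the blocks still in it. I'll carry it to the bin.

Emit:
servo_tool(moves="-0.002 -0.01 -0.01 0 0;-0.006 -0.03 -0.02 0 0;-0.012 -0.055 -0.03 0 0;-0.018 -0.08 -0.04 0 0;-0.025 -0.105 -0.05 0 0;-0.032 -0.13 -0.06 0 0;-0.04 -0.155 -0.065 0 0;-0.047 -0.18 -0.065 0 0;-0.054 -0.205 -0.065 0 0;-0.06 -0.23 -0.065 0 0")

```text
time: 4.12
position: [0.617, 0.2411, 0.1775]
tool_rot: [1.0, -0.016, -0.001, 0.0]
ft_force: [0.3, 0.4, -1.8]
grip_width: 0.0134
grip_force: 59.8
```

Emit:
servo_tool(moves="-0.006 -0.025 0 0 0;-0.012 -0.05 0 0 0;-0.017 -0.07 0 0 0;-0.021 -0.085 0 0 0;-0.0235 -0.095 0 0 0;-0.0235 -0.097 0 0 0;-0.0235 -0.097 0 0 0")

```text
time: 4.7
position: [0.598, 0.3372, 0.1773]
tool_rot: [1.0, -0.016, -0.0, 0.0]
ft_force: [-0.4, -0.6, -1.1]
grip_width: 0.0133
grip_force: 59.8
```

```bash
python3 - <<'E'
from h import *
cv2.imwrite('pics/s3.png',cv2.resize(cams.camera('scene')[220:420,280:560],None,fx=2.5,fy=2.5))
o=get_obs();print(o['position'],o['ft_force'],o['grip_width'],o['moment'])
E
```

```text
[0.59833549 0.33630523 0.17736631] [ 0.55730849 -0.4757746  -1.61133211] 0.013396361139837812 [ 0.02894158 -0.12324751  0.0068509 ]
```

View pics/s3.png

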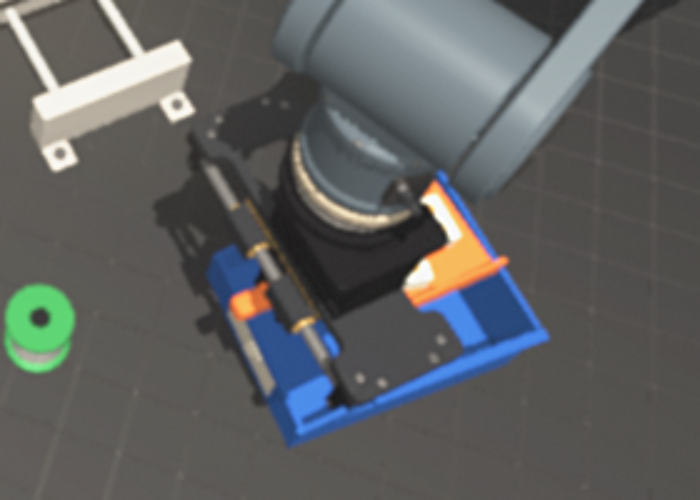

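Tray over the bin. I'll ease the grip so it swings lip-down between the pads.

Emit:
servo_tool(moves="0 0 0 0 0;0 0 0 0 0", grip_force=25)

```text
time: 4.92
position: [0.5987, 0.3356, 0.1775]
tool_rot: [1.0, -0.017, -0.0, 0.0]
ft_force: [0.0, -0.2, -1.4]
grip_width: 0.0141
grip_force: 25.0
```

```bash
cat > t.py <<'E'
from h import *
o=get_obs();w=cams.camera('wrist');s=cams.camera('scene')
for n,i in(('w',w),('s',s)):
    k=cv2.inRange(cv2.cvtColor(i,cv2.COLOR_BGR2HSV),(8,130,100),(23,255,255))
    if n=='w': k[330:]=0
    v,u=np.nonzero(k);print(n,len(u),u.min(),u.max(),v.min(),v.max(),v.mean().round(1))
print(o['time'],o['position'].round(4),'F',o['ft_force'].round(2),'M',o['moment'].round(3),o['grip_width'],o['grip_force'])
np.save('w.npy',w);np.save('s.npy',s)
E
python3 t.py
```

```text
w 2728 238 322 203 329 268.7
s 2181 213 524 0 350 124.7
4.9167 [0.5987 0.3356 0.1775] F [ 0.01 -0.22 -1.42] M [-0.018 -0.167  0.041] 0.014115744111802993 24.985951920971274
```

Emit:
servo_tool(moves="0 0 0 0 0;0 0 0 0 0", grip_force=12)

```text
time: 5.18
position: [0.5983, 0.3364, 0.1776]
tool_rot: [1.0, -0.017, -0.0, 0.0]
ft_force: [0.6, -0.1, -1.5]
grip_width: 0.0142
grip_force: 12.0
```

```bash
python3 t.py
```

```text
w 2509 238 322 214 329 264.3
s 1680 213 524 0 360 66.2
5.1833 [0.5983 0.3364 0.1776] F [ 0.57 -0.14 -1.48] M [ 0.072 -0.039  0.036] 0.014214341136408478 11.999941550893709
```

```bash
python3 - <<'E'
from h import *
o=get_obs();m=cams.camera_model('wrist');g=o['position']+[0,0,.019]
for a in range(0,91,10):
    c,s=np.cos(np.radians(a)),np.sin(np.radians(a))
    print(a,[proj(m,g+[x*c-z*s,0,x*s+z*c]).round(0).tolist() for x,z in((37,8),(37,-8),(-162,-27)) for x,z in [(x/1e3,z/1e3)]])
E
```

```text
0 [[278.0, 215.0], [278.0, 206.0], [287.0, 445.0]]
10 [[278.0, 223.0], [278.0, 207.0], [286.0, 406.0]]
20 [[278.0, 234.0], [278.0, 212.0], [285.0, 370.0]]
30 [[279.0, 247.0], [278.0, 219.0], [285.0, 338.0]]
40 [[279.0, 262.0], [278.0, 229.0], [284.0, 308.0]]
50 [[279.0, 278.0], [279.0, 241.0], [283.0, 280.0]]
60 [[280.0, 295.0], [279.0, 255.0], [282.0, 253.0]]
70 [[280.0, 311.0], [279.0, 271.0], [281.0, 227.0]]
80 [[281.0, 325.0], [280.0, 288.0], [280.0, 201.0]]
90 [[281.0, 337.0], [280.0, 304.0], [280.0, 174.0]]
```

Emit:
servo_tool(moves="0 0 0 0 0;0 0 0 0 0;0 0 0 0 0;0 0 0 0 0")

```text
time: 5.62
position: [0.5982, 0.337, 0.1776]
tool_rot: [1.0, -0.016, -0.0, -0.0]
ft_force: [0.7, -0.6, -0.3]
grip_width: 0.0139
grip_force: 12.0
```

```bash
python3 t.py
```

```text
w 3535 222 338 234 324 255.5
s 1889 213 524 0 367 97.3
5.6167 [0.5982 0.337  0.1776] F [ 0.67 -0.62 -0.35] M [-0.028  0.013 -0.007] 0.013935102696392032 11.999983869027346
```

Emit:
servo_tool(moves="0 0 0 0 0;0 0 0 0 0", grip_force=30)

```text
time: 5.88
position: [0.5982, 0.337, 0.1776]
tool_rot: [1.0, -0.016, -0.0, -0.0]
ft_force: [-0.1, 0.9, -1.2]
grip_width: 0.0136
grip_force: 30.0
```

```bash
python3 t.py; python3 -c "
import cv2,numpy as np
a=np.load('w.npy')[:340,150:430];b=np.load('s.npy')[210:400,330:520]
cv2.imwrite('pics/c4.png',np.hstack([cv2.resize(a,(400,486)),cv2.resize(b,(400,486))]))"
```

```text
w 3605 222 338 234 324 255.1
s 1888 213 524 0 367 97.8
5.8833 [0.5982 0.337  0.1776] F [-0.12  0.95 -1.16] M [ 0.092 -0.004 -0.038] 0.013594497552071396 30.000163635704666
```

View pics/c4.png

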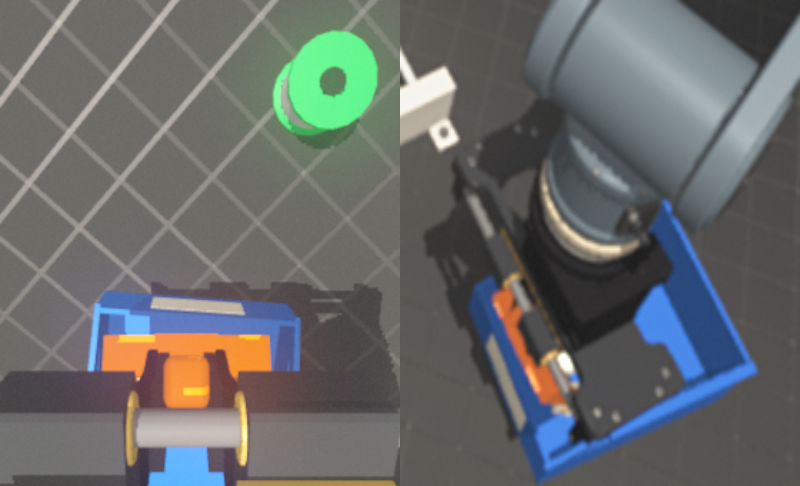

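The tray now hangs tipped by about 65–70° with its lip inside the bin. I'll lift it straight out and check the bin from the top.

Emit:
servo_tool(moves="0 0 -0.01 0 0;0 0 -0.03 0 0;0 0 -0.055 0 0;0 0 -0.08 0 0;0 0 -0.105 0 0;0 0 -0.12 0 0;0 0.03 -0.12 0 0;0 0.065 -0.12 0 0;0 0.1 -0.12 0 0;0 0.135 -0.12 0 0", grip_force=45)

```text
time: 6.82
position: [0.5936, 0.201, 0.2987]
tool_rot: [1.0, -0.016, 0.001, -0.0]
ft_force: [0.5, -0.1, 0.3]
grip_width: 0.0137
grip_force: 45.0
```

Emit:
servo_tool(moves="-0.01 0.035 0 0 0;-0.02 0.07 0 0 0;-0.03 0.105 0 0 0;-0.04 0.14 0 0 0;-0.05 0.175 0 0 0;-0.06 0.21 0 0 0;-0.07 0.245 0 0 0;-0.08 0.28 0 0 0;-0.09 0.315 0 0 0;-0.1 0.35 0 0 0")

```text
time: 7.65
position: [0.4818, -0.1461, 0.2987]
tool_rot: [1.0, -0.016, 0.001, 0.0]
ft_force: [0.4, -0.4, -1.6]
grip_width: 0.0137
grip_force: 45.0
```

```bash
python3 t.py; python3 - <<'E'
from h import *
t=cams.camera('top');cv2.imwrite('pics/t5.png',np.hstack([cv2.resize(t[210:320,70:175],(400,420)),cv2.resize(np.load('w.npy')[120:350,150:410],(400,420))]))
E
```

```text
w 4224 194 339 71 324 250.1
s 2310 213 516 0 264 61.4
7.65 [ 0.4818 -0.1461  0.2987] F [ 0.41 -0.44 -1.6 ] M [ 0.027 -0.05   0.025] 0.013663672388932062 45.00209660734981
```

View pics/t5.png

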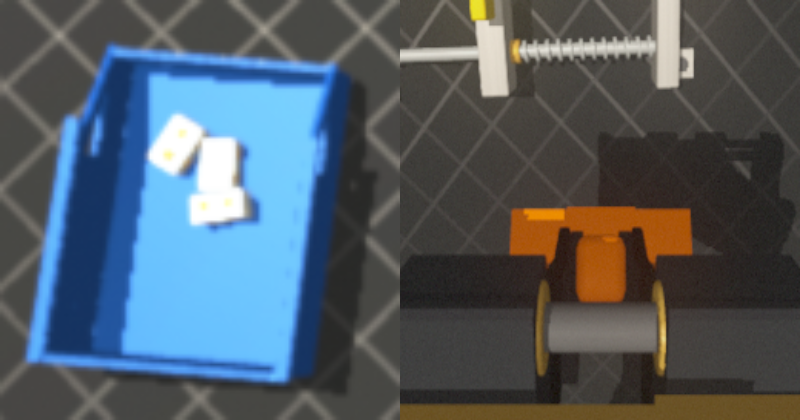

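All three blocks lie in the bin, at about (180,145), (218,165) and (220,205) in the left panel. The tray hangs at about 68°.

Emit:
servo_tool(moves="-0.009 0.032 0 0 0;-0.019 0.064 0.01 0 0;-0.028 0.096 0.03 0 0;-0.038 0.128 0.05 0 0;-0.047 0.16 0.07 0 0;-0.057 0.192 0.09 0 0;-0.066 0.224 0.11 0 0;-0.074 0.252 0.125 0 0;-0.074 0.252 0.139 0 0;-0.074 0.252 0.139 0 0")

```text
time: 8.63
position: [0.3995, -0.3933, 0.1562]
tool_rot: [1.0, -0.017, -0.001, -0.002]
ft_force: [-0.4, 0.4, -1.2]
grip_width: 0.0141
grip_force: 45.0
```

```bash
python3 t.py;python3 - <<'E'
import numpy as np
# arc poses of TCP: lip at .367
for a in (80,72,64,56,48,40,32,25,18,13,10.5):
    a=np.radians(a);print((.367+.1648*np.cos(a)).round(4),(.1648*np.sin(a)-.019).round(4))
E
```

```text
w 4386 221 339 233 325 257.8
s 723 213 449 0 264 96.4
8.6333 [ 0.3995 -0.3933  0.1562] F [-0.43  0.35 -1.22] M [ 0.098  0.001 -0.013] 0.01408444949810172 45.000021513551474
0.3956 0.1433
0.4179 0.1377
0.4392 0.1291
0.4592 0.1176
0.4773 0.1035
0.4932 0.0869
0.5068 0.0683
0.5164 0.0506
0.5237 0.0319
0.5276 0.0181
0.529 0.011
```

Emit:
servo_tool(moves="0 0 0.012 0 0;0.018 0 0.018 0 0;0.04 0 0.027 0 0;0.06 0 0.038 0 0;0.078 0 0.053 0 0;0.094 0 0.069 0 0;0.108 0 0.088 0 0;0.117 0 0.105 0 0;0.125 0 0.124 0 0;0.125 0 0.124 0 0", grip_force=6)

```text
time: 9.57
position: [0.5268, -0.3952, 0.033]
tool_rot: [1.0, -0.014, -0.001, -0.001]
ft_force: [0.2, 0.3, -0.4]
grip_width: 0.014
grip_force: 6.0
```

```bash
python3 t.py; python3 -c "
import cv2,numpy as np
from h import *
a=cams.camera('top')[180:390,280:480];b=np.load('w.npy')[100:340,150:430]
cv2.imwrite('pics/c6.png',np.hstack([cv2.resize(b,(400,420)),cv2.resize(a,(400,420))]))"
```

```text
w 3037 237 323 201 329 268.8
s 958 213 314 105 264 130.6
9.5667 [ 0.5268 -0.3952  0.033 ] F [ 0.23  0.31 -0.36] M [ 0.03  -0.034 -0.007] 0.013987079240935186 5.999776076496346
```

View pics/c6.png

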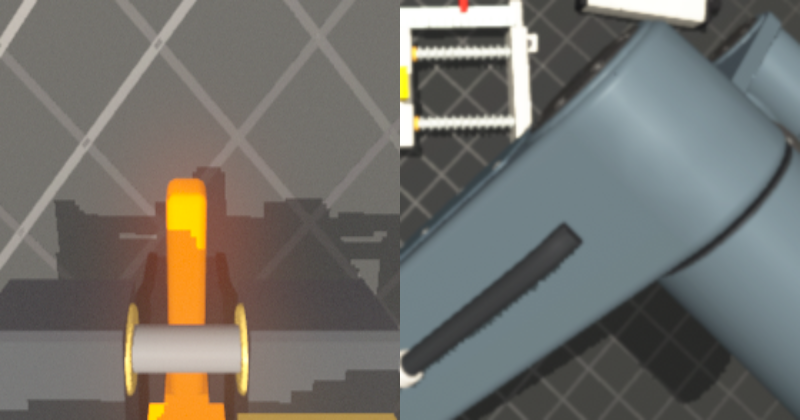

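The handle is nearly level now. I'll finish lowering the tray.

Emit:
servo_tool(moves="0.002 0 0.007 0 0;0.003 0 0.014 0 0;0.003 0 0.019 0 0;0.003 0 0.022 0 0;0.003 0 0.022 0 0;0.003 0 0.022 0 0", grip_force=4)

```text
time: 10.22
position: [0.5285, -0.3987, 0.0129]
tool_rot: [1.0, -0.016, 0.0, 0.0]
ft_force: [1.5, -0.6, 1.0]
grip_width: 0.0137
grip_force: 4.0
```

Emit:
servo_tool(moves="0 0 0.003 0 0;0 0 0.003 0 0;0 0 0.003 0 0.04;0 0 0.003 0 0.04;0 0 0.003 0 0.04;0 0 0.003 0 0.04;0 0 0.003 0 0.04;0 0 -0.03 0 0.04;0 0 -0.07 0 0.04;0 0 -0.11 0 0.04")

```text
time: 11.05
position: [0.5271, -0.3973, 0.1221]
tool_rot: [1.0, -0.016, -0.002, -0.002]
ft_force: [0.5, -0.6, 0.0]
grip_width: 0.0398
grip_force: 0.0
```

```bash
python3 t.py; python3 - <<'E'
from h import *
w=np.load('w.npy');m=cams.camera_model('wrist');o=get_obs()
h=cv2.inRange(cv2.cvtColor(w,cv2.COLOR_BGR2HSV),(8,130,100),(34,255,255));h[:, :230]=0;h[:,335:]=0
v,u=np.nonzero(h);e=ray(m,u[v==v.min()].mean(),v.min(),.038);print('handle end if flat',e,'expected',o['position'][0]+.037)
# tab in tool axes of the current pose, approach height TCP .17
print(totool([.5705,-.0546,.16]))
E
```

```text
w 6484 191 369 169 329 265.9
s 1285 213 314 64 264 128.4
11.05 [ 0.5271 -0.3973  0.1221] F [ 0.51 -0.55  0.02] M [-0.009 -0.031 -0.021] 0.03977966645015669 0.0
handle end if flat [ 0.57285705 -0.4050866   0.038     ] expected 0.5688733636511404
[ 0.02761416 -0.34809149 -0.03328592]
```

Emit:
servo_tool(moves="0.003 -0.03 -0.035 0 0.05;0.006 -0.07 -0.045 0 0.05;0.01 -0.11 -0.045 0 0.05;0.013 -0.15 -0.045 0 0.05;0.016 -0.19 -0.045 0 0.05;0.019 -0.23 -0.045 0 0.05;0.022 -0.27 -0.045 0 0.05;0.026 -0.31 -0.045 0 0.05;0.028 -0.348 -0.045 0 0.05;0.028 -0.348 -0.045 0 0.05")

```text
time: 11.98
position: [0.5661, -0.0442, 0.1669]
tool_rot: [1.0, -0.013, -0.001, -0.002]
ft_force: [-1.3, -0.3, 0.1]
grip_width: 0.0499
grip_force: 0.0
```

```bash
python3 t.py; python3 - <<'E'
from h import *
w=np.load('w.npy');m=cams.camera_model('wrist');o=get_obs()
for n,lo,hi,z in(('y',(24,120,120),(34,255,255),.096),('r',(0,150,90),(6,255,255),.048)):
    for k in mask(w,lo,hi)[:3]:
        v,u=np.nonzero(k);p=ray(m,u.mean(),v.mean(),z);print(n,k.sum(),u.min(),u.max(),v.min(),v.max(),p,totool(p))
print('tab pred',proj(m,[.5705,-.0546,.096]))
# same pixel-band through the scene camera for the tray
s=np.load('s.npy');a=cv2.resize(s[110:230,190:330],(400,343))
b=cv2.resize(w[130:330,230:464],(400,343));cv2.imwrite('pics/c7.png',np.hstack([b,a]))
E
```

```text
w 1114 172 559 77 325 268.2
s 1952 213 514 0 264 60.5
11.9833 [ 0.5661 -0.0442  0.1669] F [-1.31 -0.26  0.07] M [-0.016  0.02   0.002] 0.04992322902133356 0.0
y 728 286 300 182 234 [ 0.57794093 -0.06011139  0.096     ] [0.01126799 0.01021866 0.0710878 ]
r 408 379 392 53 89 [ 0.68457553 -0.14268715  0.048     ] [0.12030742 0.08965909 0.11897639]
tab pred [286.53565902 217.48692597]
```

View pics/c7.png

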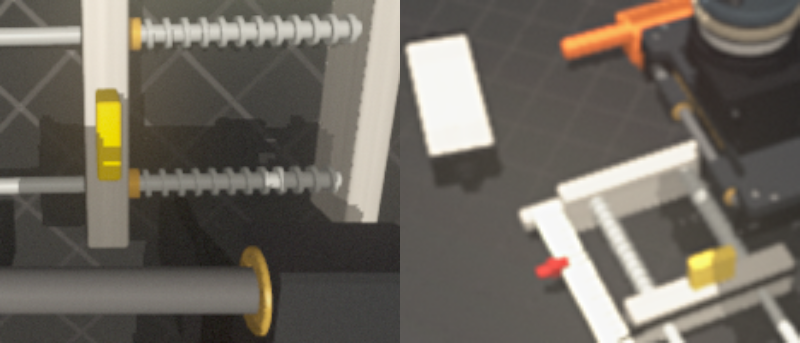

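The left panel shows the tab clear between the fingers' planes. The right panel shows the tray on the bench, with the jaw and marker free. Next I'll take the tab.

```bash
python3 - <<'E'
from h import *
o=get_obs();print(o['position'],totool([.572,-.058,.068]))
w=cams.camera('wrist');m=cams.camera_model('wrist')
g=cv2.cvtColor(w,cv2.COLOR_BGR2HSV)
for r in range(176,240,8): 
    c=[x for x in range(270,320) if 20<g[r,x,0]<36 and g[r,x,1]>120]; print(r,(c[0],c[-1],[int(g[r,x,2]) for x in c]) if c else 0)
for X in ((.552,-.058),(.592,-.058)): print(proj(m,[*X,.096]),proj(m,[X[0],X[1]+.006,.096]),proj(m,[X[0],X[1]-.006,.096]))
E
```

```text
[ 0.56705583 -0.0495605   0.16709892] [0.00530043 0.00827566 0.09909432]
176 0
184 (280, 291, [172, 158, 158, 157, 159, 157, 156, 154, 155, 156, 153, 151])
192 (279, 293, [207, 233, 236, 236, 237, 237, 237, 237, 237, 237, 236, 236, 235, 225, 194])
200 (280, 293, [234, 237, 237, 237, 237, 236, 237, 237, 238, 236, 237, 237, 230, 196])
208 (279, 293, [186, 227, 237, 236, 237, 237, 236, 237, 237, 238, 236, 237, 237, 229, 195])
216 (280, 293, [149, 164, 169, 169, 169, 170, 169, 167, 171, 168, 168, 181, 194, 172])
224 (280, 293, [143, 161, 167, 164, 168, 169, 169, 167, 168, 166, 168, 170, 163, 151])
232 (280, 293, [142, 160, 167, 167, 167, 167, 166, 167, 167, 168, 168, 168, 164, 155])
[289.3541698 238.7609143] [282.18460455 238.96440016] [296.52665671 238.55734551]
[288.28332887 192.13276682] [280.76335899 192.35616557] [295.80651314 191.90927259]
```

Emit:
servo_tool(moves="0.008 0.006 0.03 0 0.05;0.008 0.006 0.06 0 0.05;0.008 0.006 0.085 0 0.05;0.008 0.006 0.098 0 0.05;0.008 0.006 0.098 0 0.05;0.008 0.006 0.098 0 0;0.008 0.006 0.098 0 0;0.008 0.006 0.098 0 0;0.008 0.006 0.098 0 0;0.008 0.006 0.098 0 0", grip_force=40)

```text
time: 12.97
position: [0.576, -0.0578, 0.0707]
tool_rot: [1.0, -0.016, 0.001, 0.0]
ft_force: [-0.1, 0.4, -0.9]
grip_width: 0.0244
grip_force: 0.0
```

```bash
cat > p.py <<'E'
from h import *
o=get_obs();w=cams.camera('wrist');m=cams.camera_model('wrist')
print(o['time'],o['position'],o['ft_force'].round(1),o['grip_width'],o['grip_force'])
for k in mask(w,(0,150,90),(6,255,255))[:3]:
    v,u=np.nonzero(k);r=ray(m,u.mean(),v.mean(),.046);print('red',k.sum(),u.min(),u.max(),v.min(),v.max(),r)
np.save('w.npy',w)
t=cams.camera('top');mt=cams.camera_model('top');np.save('t.npy',t)
E
python3 p.py
```

```text
12.9667 [ 0.57603725 -0.0578314   0.07070109] [-0.1  0.4 -0.9] 0.024372313504967436 0.0
red 992 401 425 36 91 [ 0.68404535 -0.13659773  0.046     ]
red 1 403 403 65 65 [ 0.68326248 -0.13048678  0.046     ]
```

Emit:
servo_tool(moves="0 0 0 0 0;0 0 0 0 0;0 0 0 0 0;0 0 0 0 0")

```text
time: 13.4
position: [0.5758, -0.0568, 0.0703]
tool_rot: [1.0, -0.016, 0.001, -0.0]
ft_force: [0.4, 3.8, 4.9]
grip_width: 0.0117
grip_force: 39.9
```

```bash
python3 p.py; python3 - <<'E'
from h import *
w=np.load('w.npy');m=cams.camera_model('wrist')
P=[proj(m,[x,y,z]).round(1).tolist() for x,y,z in((.575-.001+.1,-.045,.043),(.574+.075,-.044,.043),(.574+.08,-.089,.04),(.574+.104,-.089,.04))];print(P)
g=cv2.cvtColor(w,cv2.COLOR_BGR2GRAY)
for r in range(40,150,6): print(r,g[r,250:310:2].tolist())
k=mask(w,(0,150,90),(6,255,255))[0]
for r in range(36,92,5):
    c=np.nonzero(k[r])[0];print(r,(c.min(),c.max()) if len(c) else 0)
E
```

```text
13.4 [ 0.57581141 -0.05676677  0.07028719] [0.4 3.8 4.9] 0.01169971657308208 39.90741376765072
red 991 405 427 35 91 [ 0.68435106 -0.13679124  0.046     ]
red 1 404 404 63 63 [ 0.68425756 -0.12974106  0.046     ]
red 1 404 404 68 68 [ 0.68167432 -0.12997167  0.046     ]
[[255.5, 88.1], [256.1, 132.1], [329.2, 121.3], [329.9, 78.9]]
40 [54, 55, 52, 57, 56, 54, 50, 56, 55, 57, 55, 55, 58, 55, 57, 57, 56, 57, 58, 70, 74, 79, 69, 70, 70, 60, 61, 55, 57, 57]
46 [57, 59, 56, 59, 57, 58, 60, 57, 57, 58, 57, 60, 58, 59, 58, 60, 61, 80, 81, 81, 74, 59, 58, 60, 72, 73, 72, 65, 57, 56]
52 [60, 60, 60, 59, 61, 60, 58, 58, 58, 59, 61, 59, 61, 62, 74, 80, 81, 83, 70, 63, 64, 58, 63, 66, 63, 62, 72, 73, 75, 74]
58 [61, 62, 59, 59, 68, 60, 63, 63, 59, 63, 64, 67, 86, 86, 81, 84, 66, 67, 63, 65, 65, 64, 66, 62, 64, 69, 65, 67, 68, 75]
64 [63, 65, 63, 68, 59, 67, 63, 67, 64, 76, 86, 84, 85, 73, 66, 69, 66, 70, 64, 69, 70, 65, 70, 72, 71, 70, 73, 71, 70, 72]
70 [63, 68, 65, 66, 70, 68, 72, 85, 88, 89, 87, 70, 68, 73, 74, 71, 73, 66, 73, 72, 70, 74, 72, 71, 71, 71, 75, 73, 75, 68]
76 [69, 70, 70, 69, 80
[... 1590 characters left out ...]

142 [75, 77, 74, 160, 201, 205, 201, 202, 203, 204, 206, 207, 206, 205, 201, 197, 198, 197, 199, 199, 198, 197, 197, 172, 96, 75, 77, 75, 77, 84]
148 [72, 77, 76, 141, 196, 203, 202, 203, 202, 202, 205, 207, 208, 205, 201, 197, 197, 199, 200, 197, 199, 196, 196, 172, 95, 75, 76, 78, 71, 71]
36 (np.int64(414), np.int64(425))
41 (np.int64(407), np.int64(425))
46 (np.int64(407), np.int64(425))
51 (np.int64(407), np.int64(424))
56 (np.int64(407), np.int64(427))
61 (np.int64(405), np.int64(427))
66 (np.int64(408), np.int64(426))
71 (np.int64(409), np.int64(426))
76 (np.int64(409), np.int64(425))
81 (np.int64(409), np.int64(424))
86 (np.int64(408), np.int64(423))
91 (np.int64(409), np.int64(409))
```

```bash
cat > q.py <<'E'
from h import *
w=np.load('w.npy');m=cams.camera_model('wrist');g=cv2.cvtColor(w,cv2.COLOR_BGR2GRAY)
k=mask(w,(0,150,90),(6,255,255))[0]
mk=np.mean([[np.mean(np.nonzero(k[r])[0]),r] for r in range(66,90,2) if k[r].any()],0);M=ray(m,*mk,.047)
c=[]
for r in range(106,125):
    x=np.arange(248,266);wt=np.clip(180-g[r,248:266].astype(float),0,None);c.append([(x*wt).sum()/wt.sum(),r])
c=np.mean(c,0);Pt=ray(m,*c,.043)
y=np.array([np.sin(np.radians(1.4)),np.cos(np.radians(1.4))]);print('marker',mk,M,'pointer',c,Pt,'pull left',((Pt-M)[:2]@y))
E
python3 q.py
```

```text
marker [416.625  77.   ] [ 0.67662888 -0.13718749  0.047     ] pointer [256.39305564 115.        ] [ 0.65895508 -0.04471383  0.043     ] pull left 0.09201424429901484
```

Emit:
servo_tool(moves="0 0.008 0 0 0;0 0.018 0 0 0;0 0.028 0 0 0;0 0.038 0 0 0;0 0.048 0 0 0;0 0.058 0 0 0;0.0005 0.068 0 0 0;0.0005 0.078 0 0 0;0.0005 0.086 0 0 0;0.0005 0.086 0 0 0")

```text
time: 14.33
position: [0.5755, -0.1429, 0.0703]
tool_rot: [1.0, -0.017, 0.003, -0.001]
ft_force: [5.7, 11.2, 3.4]
grip_width: 0.0116
grip_force: 39.9
```

```bash
python3 p.py;python3 q.py
```

```text
14.3333 [ 0.57553188 -0.14289799  0.0702963 ] [ 5.7 11.2  3.4] 0.011629366874718456 39.93981306441128
red 892 256 273 41 95 [ 0.6840472  -0.13682197  0.046     ]
marker [265.20833333  77.        ] [ 0.67913661 -0.13637576  0.047     ] pointer [256.6194685 115.       ] [ 0.6588032  -0.13004027  0.043     ] pull left 0.005836811847279007
```

Emit:
servo_tool(moves="0 0.003 0 0 0;0 0.0058 0 0 0;0 0.0058 0 0 0;0 0.0058 0 0 0;0 0.0058 0 0 0")

```text
time: 14.85
position: [0.5755, -0.147, 0.0703]
tool_rot: [1.0, -0.016, 0.003, -0.001]
ft_force: [6.8, 9.4, 3.3]
grip_width: 0.0117
grip_force: 39.9
```

```bash
python3 p.py;python3 q.py; python3 - <<'E'
from h import *
w=np.load('w.npy');k=mask(w,(0,150,90),(6,255,255))[0]
for r in range(40,98,6):
    c=np.nonzero(k[r])[0];print(r,(c.min(),c.max(),w[r,c,2].tolist()) if len(c) else 0)
t=np.load('t.npy');mt=cams.camera_model('top')
for k in mask(t,(0,150,90),(5,255,255))[1:2]:
    v,u=np.nonzero(k);print(ray(mt,u.mean(),v.mean(),.048))
b=t[210:320,70:175];print('white in bin',(cv2.cvtColor(b,cv2.COLOR_BGR2HSV)[...,1]<60).sum())
h=mask(t,(8,130,100),(34,255,255))
for k in h[:2]:
    v,u=np.nonzero(k);r=cv2.minAreaRect(np.float32(ray(mt,u,v,.02)[:,:2]));print('orange/yellow',k.sum(),r)
E
```

```text
14.85 [ 0.57552527 -0.14702159  0.07031376] [6.8 9.4 3.3] 0.011738411848425395 39.918999038636684
red 899 249 267 41 96 [ 0.68406511 -0.13752583  0.046     ]
marker [258.375  77.   ] [ 0.67924718 -0.13750252  0.047     ] pointer [256.19241651 115.        ] [ 0.65879011 -0.13481889  0.043     ] pull left 0.0021830160326589782
40 0
46 (np.int64(249), np.int64(265), [118, 160, 171, 181, 184, 193, 202, 210, 209, 201, 189, 181, 173, 165, 157, 145, 127])
52 (np.int64(250), np.int64(266), [153, 170, 176, 184, 191, 202, 207, 209, 204, 192, 183, 176, 171, 160, 146, 132, 106])
58 (np.int64(250), np.int64(266), [136, 166, 177, 182, 188, 199, 205, 211, 208, 196, 186, 180, 171, 161, 150, 137, 114])
64 (np.int64(249), np.int64(266), [145, 200, 213, 214, 212, 213, 213, 213, 213, 212, 211, 211, 211, 211, 210, 210, 200, 153])
70 (np.int64(250), np.int64(266), [190, 212, 212, 214, 214, 213, 214, 212, 213, 212, 212, 212, 211, 209, 210, 200, 163])
76 (np.int64(251), np.int64(266), [206, 214, 212, 214, 213, 213, 212, 214, 209, 210, 211, 210, 209, 209, 204, 178])
82 (np.int64(251), np.int64(267), [202, 214, 212, 213, 213, 213, 212, 212, 211, 209, 210, 208, 209, 208, 206, 190, 143])
88 (np.int64(251), np.int64(266), [192, 212, 213, 213, 212, 212, 210, 209, 211, 209, 209, 208, 208, 207, 209, 196])
94 (np.int64(252), np.int64(266), [204, 211, 212, 212, 211, 211, 211, 210, 210, 209, 208, 207, 206, 207, 197])
white in bin 6642
orange/yellow 1990 ((0.4685685336589813, -0.39431414008140564), (0.089012011885643, 0.20182456076145172), 88.0066909790039)
orange/yellow 28 ((0.8097872734069824, -0.00921371765434742), (0.013622591271996498, 0.013924974948167801), 45.151031494140625)
```

Emit:
servo_tool(moves="0 0.0022 0 0 0;0 0.0022 0 0 0;0 0.0022 0 0 0;0 0.0022 0 0 0;0 0.0022 0 0 0;0 0.0022 0 0 0")

```text
time: 15.45
position: [0.5755, -0.1491, 0.0703]
tool_rot: [1.0, -0.016, 0.003, -0.001]
ft_force: [7.2, 10.3, 3.8]
grip_width: 0.0122
grip_force: 39.9
```

```bash
python3 p.py;python3 q.py
```

```text
15.45 [ 0.57551318 -0.14906336  0.07031407] [ 7.2 10.3  3.8] 0.012180109223438268 39.917145716026425
red 905 245 263 41 95 [ 0.68396222 -0.13763598  0.046     ]
marker [254.91666667  77.        ] [ 0.67930691 -0.13764813  0.047     ] pointer [255.57344644 115.        ] [ 0.6587973  -0.13656319  0.043     ] pull left 0.0005835280587485018
```

```bash
python3 -c "
from rig import job
print(job.hand_in())"
```

```text
the job is handed in; nothing more can be done
None
```

I've handed the job in, with no verdict shown: the three blocks are in the bin, the empty tray is released on the bench (its outline from above looks flat), and the gripper holds the jaw with its pointer measured about 0.6 mm from the red marker.

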